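Set sprung tweezers to the marked gap on a setting gauge

ROBOT

A 6-joint arm with a two-finger parallel gripper is mounted at the origin on a cart in front of the work surface, level with it; the furniture and walls round the work are solid. World frame = base frame: x ahead of the robot, y to its left, z up, the work surface at z = 0. Lengths are in m, angles in rad, forces in N, time in s.
With the tool pointing down it reaches from about 0.4 to 0.825 m from the base axis. Payload 7 kg.
Tool frame: the origin (TCP) lies midway between the tips of the shut fingers; the grasp point (between the pads) lies 19 mm behind it; z points along the fingers, y is the line along which they close (so a half turn about z gives the same grasp; the last joint's range is limited). The gripper opens to 85 mm and grips with 20 to 120 N. Pads are 22 mm wide; open, the fingers measure 114 mm over their backs; the gripper's body (76 mm by 85 mm) begins 54 mm behind the grasp point. The pads swing forward as they close: fully open they stand 13 mm farther back than shut.
Start: joints at [1.446, 0.359, 0.012, 0, -1.224, -0.288], TCP at [0.271, 0.618, 0.231] pointing down, gripper open.
Joint ranges: [-3.07, 3.07], [-1.43, 2.12], [-1.02, 1.25], [-3.03, 1.67], [-3.05, -0], [-3.03, 3.03]. Speed limits (rad/s): [2.39, 2.39, 3.01, 3.14, 3.14, 3.14].

INTERFACE

Orientations are given as a unit quaternion [w, x, y, z].
In Python, from workcell import manip gives the robot as it stands.
- The arm moves only by the tool jog_arm, never from a script. Its argument "targets" is a list of rows, each an object of numbers: "grip": the opening, from 0 (shut) to 1 (fully open); "tx", "ty", "tz": the shift along the world's x, y, z in m; "ax", "ay", "az": the turn, a rotation vector about the world's x, y, z in degrees. A call has exactly 5 rows; each row is the pose to reach, as a shift and turn from the pose commanded when the call began; what a row does not reach only later rows make up. A row lasts 1/12 s, in which the tool goes at most 41.7 mm and 7.16 degrees, less where a joint would pass 70% of its speed; a pose out of reach is approached as far as the arm can. A call with a gripper value outside its range is refused whole. The fingers move at their own pace and stop on an object; "newtons" is the grip in N (left out, the last holds). Time passes only in rows, so rows that repeat a pose let the fingers close, or fill a call up. It gives the time, the measured TCP pose, the force, the opening and the grip force at its end, in the units of the state.
- manip.state(): the state, without advancing time (a new reading comes with each control period).
- manip.camera(name): name is "scene" or "top" or "wrist"; returns the picture (384x512x3 uint8, red, green, blue); there is no depth.
- manip.get_calibration(name): a dict with "fx", "fy", "cx", "cy" (pixels), "position" and "attitude" of the camera in the world; the wrist camera has in their place "tool_from_camera" (4x4, takes a point from camera to tool coordinates, whose origin is the TCP and whose axes are the flange's). Camera axes: x right, y up, looking along -z (the intrinsics and any distortion apply to the point x, -y, -z); pixel columns grow to the right and rows downward; lengths in m; the calibration is good to about 2 mm. A picture is of the moment at which its call begins: read the wrist's pose just before it. get_calibration takes no time and is no camera call.
- manip.job_done(): hands the job in; it is judged then, once.
The state is a dict: "clock": time; "joints": joint angles; "qd": joint speeds; "joint_torque": joint torques, N m; "tcp_pos": TCP position; "eef_rot": TCP orientation; "wrist_force": force on the tool from outside, world axes, zero at the start; "wrist_torque": the same for the moment, N m; "finger_gap": finger opening in m; "grasp_force": force on a finger pad.
Only numpy, scipy, OpenCV 4.12 (cv2) and the standard library are available. Lean on these libraries where they do the work, as an engineer would, in place of code of your own. Each camera call takes 0.05 s, during which the arm holds its last target. There are 200 camera calls.

TASK

Take the long sprung tweezers lying on the right of the bench to the setting gauge: lower the eye at their closed end over the gauge's upright pin until the tweezers sit down on the gauge with their tips over the plate with the two lines, and squeeze the legs so that each tip stands on its line. Hold that gap steady: the program finishes while still gripping the tweezers there, without letting go. Leave the cup, the glue bottle and the weight where they are.

Things in the scene. Friction and masses are not known exactly. Their poses are not given: they have to be found in the camera images.
- spring_tweezers: bare steel sprung tweezers, 190 mm long, 14 mm high, about 75 g, balanced at the pads, loose, lying on edge so the legs open and close sideways in the horizontal plane. Origin on the centre line, on the underside, midway along the ridged grip pads: x towards the tips, y to the left leg, z up. Solid closed end at x = -86 to -56 mm, the eye behind it; tips at x = +85 mm
- grip_mid (a point): middle between the two grip pads, 7 mm above the tweezers' underside. The pads are the flat ridged middle parts of the legs, 40 mm long, 14 mm high; 36.5 mm over the outside when open, 28 mm (outer faces parallel) at the marked gap; pinch them across, along the tweezers' y. The spring pushes each out with about 5 N open, 11 N at the marked gap, so the gripper's opening sets the gap
- eye (a point): centre of the eye's hole at the closed end of the tweezers, on the underside (x = -95, y = 0, z = 0 mm in the tweezers' frame): a vertical steel ring, 21 mm outside, hole 11 mm, 12 mm high, open at both ends
- tip_left (a point): end of the left (+y) tip of the tweezers, middle of its 3 mm width, on the underside (the tip is 6 mm high)
- tip_right (a point): end of the right (-y) tip, likewise
- leg_left (a joint): angle of the left leg: 0 open (tips 44 mm apart, centre to centre), grows as squeezed, 0.068 rad at the marked gap of 24 mm; both legs move alike; stop at 0.13 rad. The tip gap changes by 2.4 mm per mm of width over the pads, which are 62 mm from the hinges
- leg_right (a joint): angle of the right leg, as leg_left
- gauge: setting gauge, fixed: grey base plate 236 x 84 x 8 mm, a pin on a collar at its near end, a raised aluminium plate (42 x 76 mm, x = 66 to 108 mm) with two black lines at its far end. Origin on the bench, x towards that plate, y left, z up. Collar (21 mm wide) and plate have tops at z = 18 mm; the tweezers rest on these two, 10 mm clear of the base between, their axes along the gauge's
- pin_foot (a point): foot of the pin on top of the collar (x = -95, y = 0, z = 18 mm in the gauge's frame); the steel pin is 6 mm thick and stands 23 mm above the collar, its last 5 mm pointed
- pin_top (a point): top of the pin, 41 mm above the bench
- line_left (a point): middle of the left (+y) line on the aluminium plate: black, 4 mm wide, 40 mm long along the gauge's x, at y = +12 mm
- line_right (a point): middle of the right line, at y = -12 mm, so the lines are 24 mm apart, centre to centre
- cup_white: white parts cup, 63 mm across, 40 mm high, bystander; origin under its centre
- glue: white glue bottle, 35 mm across, 96 mm high, upright, bystander; origin under its centre
- weight_200: small brass weight, 25 mm across, 40 mm high, bystander; origin under its centre

How it is judged:
By the outcome, as a careful person would: the job done as asked, in the order asked, and still so for the second after the job is handed in, while the arm keeps its last pose, push and grip.
It also fails if it takes over 48 s, if anything falls off the work surface, if the arm or the gripper's body presses on something with over 40 N, if the wrist force passes 120 N, or if a joint passes its speed limit or range.

## Working session

There is one attempt and no reset: what is moved stays moved. The work goes in short steps, Python scripts to look and compute and a tool call to move; the robot and the scene stay as the last step left them, time stands still between calls to the robot, and variables do not carry over. Pictures are saved under pics/ and viewed, at most 10 in all, crops included, and the job is handed in when it is done.

Besides the shell and the picture viewer there is one more tool, called in YAML: its name, and indented under it one key for each argument. jog_arm: Moves the arm, as the interface text tells. Its arguments: {"type":"object","properties":{"targets":{"type":"array"},"newtons":{"type":"number"}},"required":["targets"]}

```bash
mkdir -p pics; ls
cat > h.py <<'E'
from workcell import manip
import numpy as np, cv2
from scipy.spatial.transform import Rotation as R
def rot(q): return R.from_quat([q[1],q[2],q[3],q[0]]).as_matrix()
def att(a):
    a=np.array(a,float)
    return a if a.shape==(3,3) else rot(a)
def campose(name,st=None):
    c=manip.get_calibration(name)
    if name=='wrist':
        T=np.array(c['tool_from_camera']); M=rot(st['eef_rot'])
        return c,M@T[:3,3]+np.array(st['tcp_pos']),M@T[:3,:3]
    return c,np.array(c['position']),att(c['attitude'])
def px2w(name,u,v,z,st=None):
    c,p,M=campose(name,st)
    d=M@np.array([(u-c['cx'])/c['fx'],-(v-c['cy'])/c['fy'],-1])
    return p+d*(z-p[2])/d[2]
def w2px(name,P,st=None):
    c,p,M=campose(name,st)
    q=M.T@(np.array(P)-p)
    return c['cx']+c['fx']*q[0]/-q[2], c['cy']+c['fy']*q[1]/q[2]
def snap(name,fn,crop=None,s=1):
    im=manip.camera(name)[:,:,::-1]
    np.save('pics/'+fn+'.npy',im)
    if crop: im=im[crop[1]:crop[3],crop[0]:crop[2]]
    cv2.imwrite('pics/'+fn+'.png',cv2.resize(np.ascontiguousarray(im),None,fx=s,fy=s,interpolation=cv2.INTER_CUBIC))
E
python3 - <<'E'
from h import *
print(manip.state())
for n in ('top','scene','wrist'): print(n,manip.get_calibration(n))
snap('top','top1',None,1.5)
E
```

```text
pics
{'clock': 0.0, 'joints': array([ 1.44610121e+00,  3.59416505e-01,  1.10641637e-02, -3.36463099e-04,
       -1.22411999e+00, -2.88108893e-01]), 'qd': array([ 0.00169783, -0.00078221,  0.0016743 ,  0.00208941,  0.00126264,
        0.00018369]), 'joint_torque': array([-7.01494628e-04, -5.83325815e+01,  2.93427765e+01,  6.93739682e+00,
       -5.79055311e-03, -5.39689339e-06]), 'tcp_pos': array([0.27062589, 0.61784529, 0.23034931]), 'eef_rot': array([ 8.48117615e-04,  9.78762521e-01, -2.04995611e-01, -8.92528169e-05]), 'wrist_force': array([-0.41701631,  0.85756065,  0.51053299]), 'wrist_torque': array([-0.01485828, -0.07302617, -0.01202166]), 'grasp_force': 0.0, 'finger_gap': 0.08504643044979662}
top {'fx': 347.71729287969026, 'fy': 347.71729287969026, 'cx': 259.03167442866345, 'cy': 193.23917863558916, 'position': array([ 0.28075728, -0.14127618,  0.93185433]), 'attitude': array([-0.69672697, -0.1075735 ,  0.110567  ,  0.70055293])}
scene {'fx': 433.9532300724843, 'fy': 433.9532300724843, 'cx': 263.58728361040255, 'cy': 196.82317897617722, 'position': array([ 0.21179215, -0.71367109,  0.77555125]), 'attitude': array([ 0.8975168 ,  0.34844115, -0.0910559 , -0.2544822 ])}
wrist {'fx': 272.3995908201911, 'fy': 272.3995908201911, 'cx': 257.17318902000096, 'cy': 193.46718583473194, 'tool_from_camera': array([[ 6.26419885e-05,  9.64871245e-01,  2.62723195e-01,
         6.64360235e-02],
       [ 9.99999891e-01,  6.12650641e-05, -4.63434073e-04,
        -3.98681979e-04],
       [-4.63249965e-04,  2.62723195e-01, -9.64871135e-01,
        -1.42711868e-01],
       [ 0.00000000e+00,  0.00000000e+00,  0.00000000e+00,
         1.00000000e+00]])}
```

View pics/top1.png

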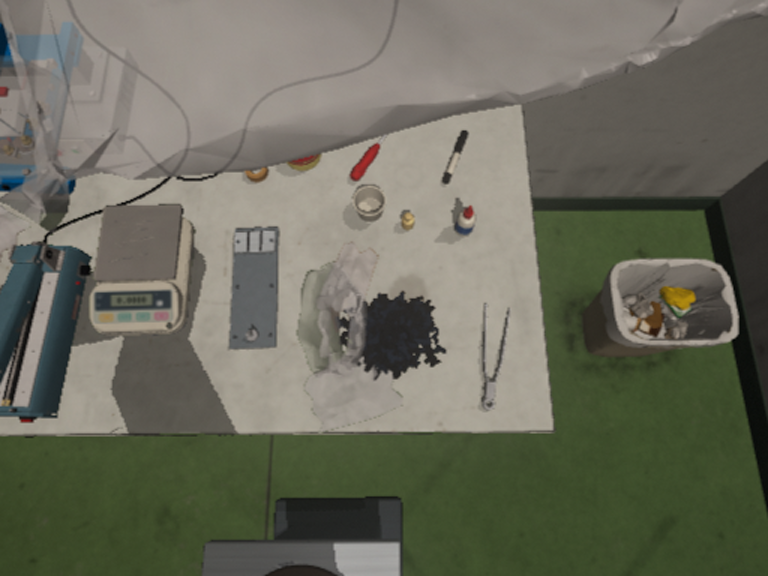

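The top view shows the tweezers at right: eye about (488,405), tips about (485,304) and (508,308). The gauge is at centre left, with its pin at (252,330) and its plate around (255,240).

Run:
```python
from h import *
f=lambda u,v,z:px2w('top',u/1.5,v/1.5,z)
e=f(488,405,.012);l=f(485,304,.006);r=f(508,308,.006)
print('eye',e,'tips',l,r,'gap',np.linalg.norm(l-r)); m=(l+r)/2; d=m-e; print(np.linalg.norm(d[:2]),np.degrees(np.arctan2(d[1],d[0]))); print('grip',e+d*95/180)
c=[f(*p,.008) for p in((234,227),(279,227),(277,347),(229,349))]
for x in c: print(x)
print('gauge ctr',sum(c)/4); print([np.linalg.norm(c[i]-c[i-1]) for i in range(4)])
d=c[0]+c[1]-c[2]-c[3]; print(np.degrees(np.arctan2(d[1],d[0])), f(250,327,.041))
im=np.load('pics/top1.npy.npy') if 0 else np.load('pics/top1.npy')
a=cv2.resize(im[195:280,310:350],None,fx=7,fy=7,interpolation=2); b=cv2.resize(im[145:238,145:195],None,fx=6.4,fy=6.4,interpolation=2)
h=max(len(a),len(b)); z=np.zeros((h,a.shape[1]+b.shape[1],3),np.uint8); z[:len(a),:a.shape[1]]=a; z[:len(b),a.shape[1]:]=b
cv2.imwrite('pics/crop1.png',z)
```

```text
eye [ 0.36506466 -0.31698086  0.012     ] tips [ 0.5487206  -0.32432607  0.006     ] [ 0.54082838 -0.36630345  0.006     ] gap 0.04271284938826715
0.18192974852958915 -8.959767677155117
grip [ 0.45991151 -0.33193486  0.00883333]
[0.7054129  0.15172353 0.008     ]
[0.70502497 0.06483664 0.008     ]
[0.46967822 0.05478385 0.008     ]
[0.46649711 0.14056003 0.008     ]
gauge ctr [0.5866533  0.10297601 0.008     ]
[np.float64(0.2391764575706595), np.float64(0.08688774979279967), np.float64(0.23556135076629625), np.float64(0.0858351436571919)]
2.561437954143439 [0.49873347 0.09714641 0.041     ]
```

View pics/crop1.png

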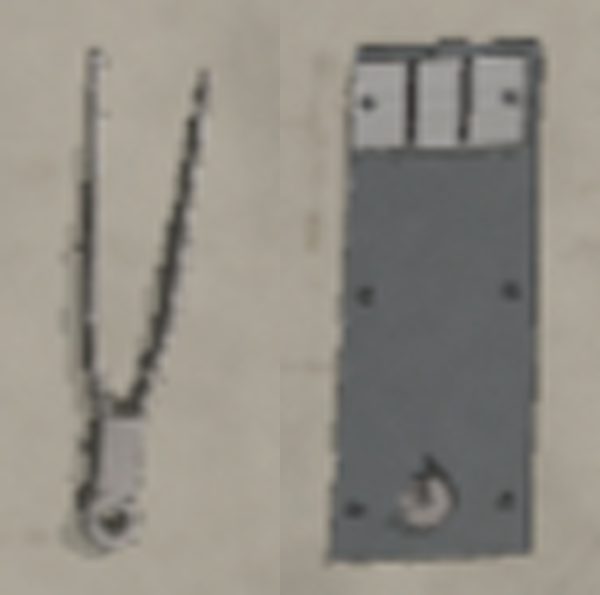

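The left crop shows the tweezers and the right crop the gauge. The measured sizes match the given ones: eye to tips 182 mm, plate 237 x 86 mm. Tweezers yaw is about -9° and gauge yaw about +2.5°. Next I move over to the tweezers.

jog_arm:
  targets:
    - {"tx": 0.018, "ty": -0.036, "grip": 1}
    - {"tx": 0.036, "ty": -0.072, "grip": 1}
    - {"tx": 0.054, "ty": -0.108, "grip": 1}
    - {"tx": 0.072, "ty": -0.144, "grip": 1}
    - {"tx": 0.09, "ty": -0.18, "grip": 1}

```text
invalid input at $.targets[0]: expected keys grip, tx, ty, tz, ax, ay, az
```

jog_arm:
  targets:
    - {"tx": 0.018, "ty": -0.036, "grip": 1}
    - {"tx": 0.036, "ty": -0.072, "grip": 1}
    - {"tx": 0.054, "ty": -0.108, "grip": 1}
    - {"tx": 0.072, "ty": -0.144, "grip": 1}
    - {"tx": 0.09, "ty": -0.18, "grip": 1}

```text
invalid input at $.targets[0]: expected keys grip, tx, ty, tz, ax, ay, az
```

jog_arm:
  targets:
    - {"tx": 0.018, "ty": -0.036, "tz": 0, "ax": 0, "ay": 0, "az": 0, "grip": 1}
    - {"tx": 0.036, "ty": -0.072, "tz": 0, "ax": 0, "ay": 0, "az": 0, "grip": 1}
    - {"tx": 0.054, "ty": -0.108, "tz": 0, "ax": 0, "ay": 0, "az": 0, "grip": 1}
    - {"tx": 0.072, "ty": -0.144, "tz": 0, "ax": 0, "ay": 0, "az": 0, "grip": 1}
    - {"tx": 0.09, "ty": -0.18, "tz": 0, "ax": 0, "ay": 0, "az": 0, "grip": 1}

```text
clock: 0.47
tcp_pos: [0.361, 0.4362, 0.2308]
eef_rot: [0.0, 0.979, -0.205, -0.0]
wrist_force: [0.8, -0.3, 0.6]
finger_gap: 0.0854
grasp_force: 0.0
```

jog_arm:
  targets:
    - {"tx": 0.018, "ty": -0.036, "tz": 0, "ax": 0, "ay": 0, "az": 0, "grip": 1}
    - {"tx": 0.036, "ty": -0.072, "tz": 0, "ax": 0, "ay": 0, "az": 0, "grip": 1}
    - {"tx": 0.054, "ty": -0.108, "tz": 0, "ax": 0, "ay": 0, "az": 0, "grip": 1}
    - {"tx": 0.072, "ty": -0.144, "tz": 0, "ax": 0, "ay": 0, "az": 0, "grip": 1}
    - {"tx": 0.09, "ty": -0.18, "tz": 0, "ax": 0, "ay": 0, "az": 0, "grip": 1}

```text
clock: 0.88
tcp_pos: [0.451, 0.2563, 0.2311]
eef_rot: [0.0, 0.979, -0.205, -0.0]
wrist_force: [1.3, 0.6, 1.0]
finger_gap: 0.0854
grasp_force: 0.0
```

jog_arm:
  targets:
    - {"tx": 0.0, "ty": -0.04, "tz": 0, "ax": 0, "ay": 0, "az": 0, "grip": 1}
    - {"tx": 0.0, "ty": -0.08, "tz": 0, "ax": 0, "ay": 0, "az": 0, "grip": 1}
    - {"tx": 0.0, "ty": -0.12, "tz": 0, "ax": 0, "ay": 0, "az": 0, "grip": 1}
    - {"tx": 0.0, "ty": -0.16, "tz": 0, "ax": 0, "ay": 0, "az": 0, "grip": 1}
    - {"tx": 0.0, "ty": -0.2, "tz": 0, "ax": 0, "ay": 0, "az": 0, "grip": 1}

```text
clock: 1.3
tcp_pos: [0.45, 0.0563, 0.2311]
eef_rot: [0.0, 0.979, -0.205, -0.0]
wrist_force: [1.0, 0.3, 0.3]
finger_gap: 0.0855
grasp_force: 0.0
```

jog_arm:
  targets:
    - {"tx": 0.0, "ty": -0.04, "tz": 0, "ax": 0, "ay": 0, "az": 3, "grip": 1}
    - {"tx": 0.0, "ty": -0.08, "tz": 0, "ax": 0, "ay": 0, "az": 6, "grip": 1}
    - {"tx": 0.0, "ty": -0.12, "tz": 0, "ax": 0, "ay": 0, "az": 9, "grip": 1}
    - {"tx": 0.0, "ty": -0.16, "tz": 0, "ax": 0, "ay": 0, "az": 12, "grip": 1}
    - {"tx": 0.0, "ty": -0.2, "tz": 0, "ax": 0, "ay": 0, "az": 15, "grip": 1}

```text
clock: 1.72
tcp_pos: [0.45, -0.1436, 0.2313]
eef_rot: [-0.0, 0.997, -0.074, 0.0]
wrist_force: [0.6, 0.9, 0.2]
finger_gap: 0.0856
grasp_force: 0.0
```

jog_arm:
  targets:
    - {"tx": 0.002, "ty": -0.037, "tz": -0.015, "ax": 0, "ay": 0, "az": 0, "grip": 1}
    - {"tx": 0.004, "ty": -0.074, "tz": -0.03, "ax": 0, "ay": 0, "az": 0, "grip": 1}
    - {"tx": 0.006, "ty": -0.111, "tz": -0.045, "ax": 0, "ay": 0, "az": 0, "grip": 1}
    - {"tx": 0.008, "ty": -0.148, "tz": -0.06, "ax": 0, "ay": 0, "az": 0, "grip": 1}
    - {"tx": 0.009, "ty": -0.19, "tz": -0.08, "ax": 0, "ay": 0, "az": 0, "grip": 1}

```text
clock: 2.13
tcp_pos: [0.4595, -0.3293, 0.1528]
eef_rot: [0.0, 0.997, -0.075, 0.0]
wrist_force: [1.5, -0.5, 1.1]
finger_gap: 0.0858
grasp_force: 0.0
```

Run:
```python
from h import *
s=manip.state(); s=manip.state(); print(s['tcp_pos'],s['eef_rot'],s['joints'])
snap('wrist','w1',None,1.5)
import pickle; pickle.dump(s,open('w1.pkl','wb'))
for x,y,z in((-95,0,12),(85,22,6),(85,-22,6),(0,0,14)):
    a=np.radians(-9); print(x,y,np.array(w2px('wrist',[.4599+(x*np.cos(a)-y*np.sin(a))/1e3,-.332+(x*np.sin(a)+y*np.cos(a))/1e3,z/1e3],s))*1.5)
```

```text
[ 0.45954156 -0.32929046  0.15277206] [ 5.50651370e-05  9.97153301e-01 -7.54005289e-02  2.27354905e-04] [-2.75608913e-01  2.44183440e-01 -3.42072640e-01  2.10555145e-05
 -9.84072719e-01  1.69544927e+00]
-95 0 [388.6996068  394.60948538]
85 22 [358.0248638  149.10289359]
85 -22 [423.56208855 149.53429031]
0 0 [389.80708733 275.40514257]
```

View pics/w1.png

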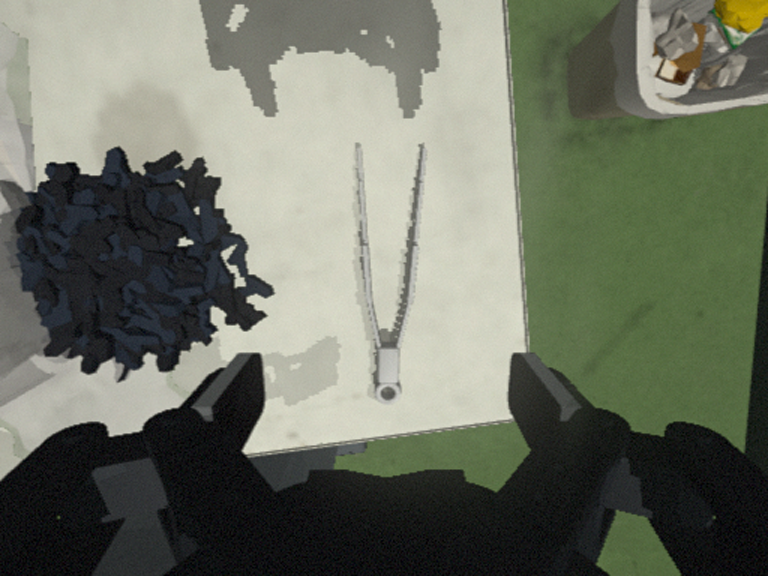

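The wrist view agrees with the prediction: eye at (387,393), tips at (358,146) and (422,146), which is about 1 mm forward of my estimate. Now I descend.

jog_arm:
  targets:
    - {"tx": 0.001, "ty": 0, "tz": -0.035, "ax": 0, "ay": 0, "az": -0.5, "grip": 0.8}
    - {"tx": 0.001, "ty": 0, "tz": -0.07, "ax": 0, "ay": 0, "az": -0.5, "grip": 0.75}
    - {"tx": 0.001, "ty": 0, "tz": -0.1, "ax": 0, "ay": 0, "az": -0.5, "grip": 0.7}
    - {"tx": 0.001, "ty": 0, "tz": -0.125, "ax": 0, "ay": 0, "az": -0.5, "grip": 0.65}
    - {"tx": 0.001, "ty": 0, "tz": -0.14, "ax": 0, "ay": 0, "az": -0.5, "grip": 0.6}
  newtons: 40

```text
clock: 2.6
tcp_pos: [0.4585, -0.3267, 0.01]
eef_rot: [-0.001, 0.997, -0.08, -0.002]
wrist_force: [-0.3, 0.5, -0.2]
finger_gap: 0.0512
grasp_force: 0.0
```

jog_arm:
  targets:
    - {"tx": 0, "ty": 0, "tz": -0.005, "ax": 0, "ay": 0, "az": 0, "grip": 0.55}
    - {"tx": 0, "ty": 0, "tz": -0.009, "ax": 0, "ay": 0, "az": 0, "grip": 0.5}
    - {"tx": 0, "ty": 0, "tz": -0.009, "ax": 0, "ay": 0, "az": 0, "grip": 0.48}
    - {"tx": 0, "ty": 0, "tz": -0.009, "ax": 0, "ay": 0, "az": 0, "grip": 0.48}
    - {"tx": 0, "ty": 0, "tz": -0.009, "ax": 0, "ay": 0, "az": 0, "grip": 0.48}

```text
clock: 3.02
tcp_pos: [0.4616, -0.3276, 0.0056]
eef_rot: [0.0, 0.997, -0.08, 0.001]
wrist_force: [-1.0, 0.1, 0.2]
finger_gap: 0.0411
grasp_force: 0.0
```

Run:
```python
from h import *
s=manip.state(); print(s['tcp_pos'])
snap('wrist','w2',(130,40,390,300),2.3)
```

```text
[ 0.46158344 -0.32756165  0.00564018]
```

View pics/w2.png

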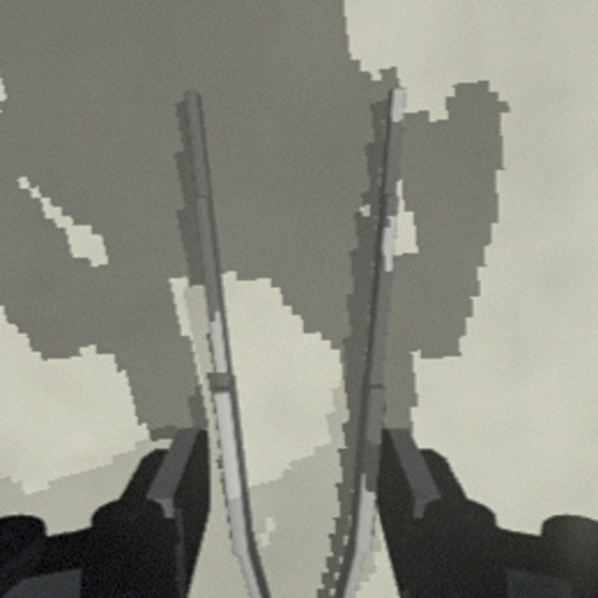

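The fingers straddle the tweezers, with the right one closer. The tips are at crop (193,92) and (398,90). I will compute the tool-relative pose from these.

Run:
```python
from h import *
s=manip.state(); t=np.array(s['tcp_pos'])
f=lambda u,v,z:px2w('wrist',u/2.3+130,v/2.3+40,z,s)
l=f(193,92,.006);r=f(398,90,.006);m=(l+r)/2;d=l-r
print(l,r,np.linalg.norm(d),'yaw',np.degrees(np.arctan2(-d[0],d[1])))
for z in(.014,): 
  for p in((222,382),(376,385),(237,490),(368,490)): q=f(*p,z); print(p,q,(q-m)[:2])
M=rot(s['eef_rot'])
for X in(-11,0,11): print('pad',X,[(np.array(w2px('wrist',t+M@[X/1e3,y,-.002],s))-[130,40])*2.3 for y in(-.02,.02)])
a=np.radians(-9.2); print('grip',m-.085*np.array([np.cos(a),np.sin(a),0]),t)
```

```text
[ 0.54879887 -0.3199221   0.006     ] [ 0.5423045  -0.36281541  0.006     ] 0.04338217141831378 yaw -8.60962105058576
(222, 382) [ 0.48693236 -0.31522426  0.014     ] [-0.05861933  0.0261445 ]
(376, 385) [ 0.48071372 -0.34936209  0.014     ] [-0.06483796 -0.00799334]
(237, 490) [ 0.46007047 -0.3136973   0.014     ] [-0.08548122  0.02767146]
(368, 490) [ 0.45514221 -0.34425236  0.014     ] [-0.09040947 -0.0028836 ]
pad -11 [array([213.53982772, 504.76788809]), array([374.03693706, 504.7341663 ])]
pad 0 [array([212.05296309, 464.24059226]), array([375.57804751, 464.21192144])]
pad 11 [array([210.50891242, 422.15458365]), array([377.17842184, 422.13138098])]
grip [ 0.4616451  -0.32777885  0.006     ] [ 0.46150343 -0.32754077  0.00559903]
```

jog_arm:
  targets:
    - {"tx": 0, "ty": 0, "tz": -0.0035, "ax": 0, "ay": 0, "az": 0, "grip": 0.48}
    - {"tx": 0, "ty": 0, "tz": -0.0035, "ax": 0, "ay": 0, "az": 0, "grip": 0.44}
    - {"tx": 0, "ty": 0, "tz": -0.0035, "ax": 0, "ay": 0, "az": 0, "grip": 0.4}
    - {"tx": 0, "ty": 0, "tz": -0.0035, "ax": 0, "ay": 0, "az": 0, "grip": 0.36}
    - {"tx": 0, "ty": 0, "tz": -0.0035, "ax": 0, "ay": 0, "az": 0, "grip": 0.33}
  newtons: 40

```text
clock: 3.48
tcp_pos: [0.4617, -0.3278, 0.002]
eef_rot: [0.0, 0.997, -0.079, 0.001]
wrist_force: [-0.5, -0.8, 7.4]
finger_gap: 0.0285
grasp_force: 12.7
```

jog_arm:
  targets:
    - {"tx": 0, "ty": 0, "tz": 0, "ax": 0, "ay": 0, "az": 0, "grip": 0.33}
    - {"tx": 0, "ty": 0, "tz": 0, "ax": 0, "ay": 0, "az": 0, "grip": 0.33}
    - {"tx": 0, "ty": 0, "tz": 0, "ax": 0, "ay": 0, "az": 0, "grip": 0.33}
    - {"tx": 0, "ty": 0, "tz": 0.005, "ax": 0, "ay": 0, "az": 0, "grip": 0.33}
    - {"tx": 0, "ty": 0, "tz": 0.02, "ax": 0, "ay": 0, "az": 0, "grip": 0.33}

```text
clock: 3.9
tcp_pos: [0.459, -0.3267, 0.0195]
eef_rot: [-0.001, 0.997, -0.08, -0.002]
wrist_force: [-0.2, -0.3, -0.5]
finger_gap: 0.0284
grasp_force: 10.6
```

jog_arm:
  targets:
    - {"tx": 0, "ty": 0.0, "tz": 0.02, "ax": 0, "ay": 0, "az": 0, "grip": 0.33}
    - {"tx": 0, "ty": 0.0, "tz": 0.045, "ax": 0, "ay": 0, "az": 0, "grip": 0.33}
    - {"tx": 0, "ty": 0, "tz": 0.075, "ax": 0, "ay": 0, "az": 0, "grip": 0.33}
    - {"tx": 0, "ty": 0, "tz": 0.105, "ax": 0, "ay": 0, "az": 0, "grip": 0.33}
    - {"tx": 0, "ty": 0, "tz": 0.13, "ax": 0, "ay": 0, "az": 0, "grip": 0.33}

```text
clock: 4.32
tcp_pos: [0.4605, -0.3273, 0.1531]
eef_rot: [0.0, 0.997, -0.08, 0.0]
wrist_force: [0.6, -0.3, -0.6]
finger_gap: 0.0285
grasp_force: 10.6
```

jog_arm:
  targets:
    - {"tx": 0.004, "ty": 0.02, "tz": 0, "ax": 0, "ay": 0, "az": 1, "grip": 0.33}
    - {"tx": 0.01, "ty": 0.05, "tz": 0, "ax": 0, "ay": 0, "az": 3, "grip": 0.33}
    - {"tx": 0.02, "ty": 0.085, "tz": 0, "ax": 0, "ay": 0, "az": 5, "grip": 0.33}
    - {"tx": 0.03, "ty": 0.12, "tz": 0, "ax": 0, "ay": 0, "az": 7, "grip": 0.33}
    - {"tx": 0.04, "ty": 0.155, "tz": 0, "ax": 0, "ay": 0, "az": 9, "grip": 0.33}

```text
clock: 4.73
tcp_pos: [0.5003, -0.1709, 0.1512]
eef_rot: [-0.0, 1.0, -0.001, -0.0]
wrist_force: [1.2, 0.2, -0.9]
finger_gap: 0.0286
grasp_force: 10.6
```

jog_arm:
  targets:
    - {"tx": 0.01, "ty": 0.035, "tz": 0, "ax": 0, "ay": 0, "az": 1, "grip": 0.33}
    - {"tx": 0.02, "ty": 0.07, "tz": 0, "ax": 0, "ay": 0, "az": 2, "grip": 0.33}
    - {"tx": 0.03, "ty": 0.105, "tz": 0, "ax": 0, "ay": 0, "az": 3, "grip": 0.33}
    - {"tx": 0.04, "ty": 0.14, "tz": 0, "ax": 0, "ay": 0, "az": 3, "grip": 0.33}
    - {"tx": 0.05, "ty": 0.175, "tz": 0, "ax": 0, "ay": 0, "az": 3, "grip": 0.33}

```text
clock: 5.15
tcp_pos: [0.5504, 0.0045, 0.1511]
eef_rot: [-0.0, 1.0, 0.025, -0.0]
wrist_force: [0.4, 0.1, -0.7]
finger_gap: 0.0283
grasp_force: 10.6
```

jog_arm:
  targets:
    - {"tx": 0.01, "ty": 0.035, "tz": 0, "ax": 0, "ay": 0, "az": 0, "grip": 0.33}
    - {"tx": 0.02, "ty": 0.065, "tz": 0, "ax": 0, "ay": 0, "az": 0, "grip": 0.33}
    - {"tx": 0.03, "ty": 0.088, "tz": 0, "ax": 0, "ay": 0, "az": 0, "grip": 0.33}
    - {"tx": 0.034, "ty": 0.1, "tz": 0, "ax": 0, "ay": 0, "az": 0, "grip": 0.33}
    - {"tx": 0.034, "ty": 0.1, "tz": 0, "ax": 0, "ay": 0, "az": 0, "grip": 0.33}

```text
clock: 5.57
tcp_pos: [0.5851, 0.1049, 0.1505]
eef_rot: [0.0, 1.0, 0.026, -0.0]
wrist_force: [0.8, -0.2, -1.9]
finger_gap: 0.0285
grasp_force: 10.6
```

Run:
```python
from h import *
import pickle
s=manip.state(); print(s['tcp_pos'],s['eef_rot']); pickle.dump(s,open('w3.pkl','wb'))
snap('wrist','w3',(110,20,400,240),2.7)
snap('scene','s1'); snap('top','t2')
t=np.array(s['tcp_pos']);M=rot(s['eef_rot'])
for x,y in((-.095,0),(.085,.012),(.085,-.012)): print((np.array(w2px('wrist',t+M@[x,-y,0],s))-[110,20])*2.7, w2px('scene',t+M@[x,-y,0]),w2px('top',t+M@[x,-y,0]))
```

```text
[0.58512632 0.10486174 0.15052644] [ 3.95030769e-05  9.99662863e-01  2.59638619e-02 -1.90481416e-04]
[398.57576214 951.65961399] (np.float64(189.01276532855803), np.float64(112.33736415054203)) (np.float64(153.4025060035641), np.float64(210.37447152815622))
[332.63440895 162.44154606] (np.float64(249.8275080806151), np.float64(84.97797622417211)) (np.float64(151.04953109877886), np.float64(140.46228795217218))
[465.49576168 162.4610862 ] (np.float64(255.0506373211696), np.float64(89.39509263802032)) (np.float64(160.77908681779735), np.float64(139.9684827123027))
```

View pics/w3.png

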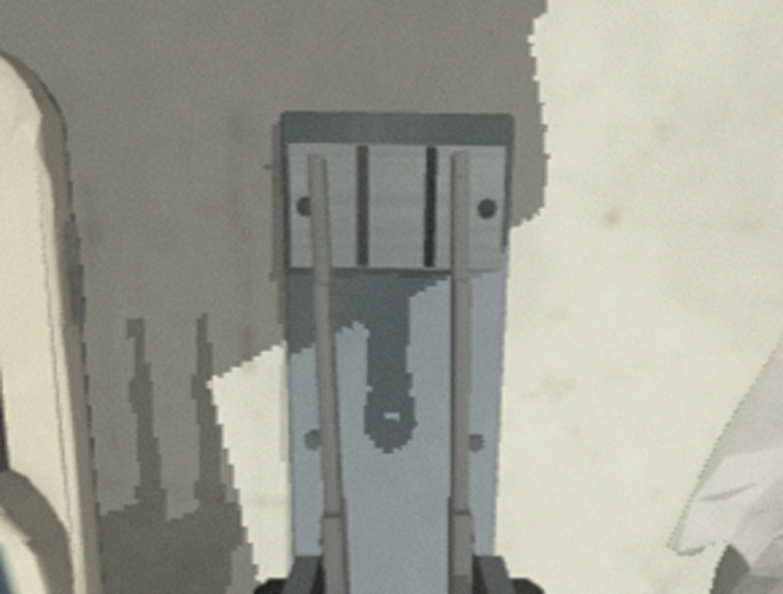

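The wrist view shows the tips at crop (317,157) and (460,156). The lines run from (363,148) to (363,265) and from (432,148) to (430,265). The tweezers look yawed about 1° left in the grip. Next I check the eye in the other cameras.

Run:
```python
from h import *
import pickle
s=pickle.load(open('w3.pkl','rb'));t=np.array(s['tcp_pos'])
f=lambda u,v,z:px2w('wrist',u/2.7+110,v/2.7+20,z,s)
L=[f(363,148,.018),f(363,265,.018),f(432,148,.018),f(430,265,.018)]
for q in L: print(q)
print('gaps',[np.linalg.norm(L[0]-L[2]),np.linalg.norm(L[0]-L[1])]); d=L[0]+L[2]-L[1]-L[3]; a=np.arctan2(d[1],d[0]); m=sum(L)/4
# lines' mid x=87
print('yaw',np.degrees(a),'linemid',m,'origin',m-.087*np.array([np.cos(a),np.sin(a),0]),'pin',m-.182*np.array([np.cos(a),np.sin(a),0]))
# plate edges
for p in((290,143),(505,147),(287,269),(510,268)): print(p,f(*p,.018))
for z in(.153,): l=f(317,157,z);r=f(460,156,z);print('tips',l,r,np.linalg.norm(l-r),(l+r)/2-t)
A=np.load('pics/t2.npy')[120:240,115:195]; B=np.load('pics/s1.npy')[70:190,150:290]
cv2.imwrite('pics/c2.png',np.hstack([cv2.resize(A,None,fx=3.5,fy=3.5,interpolation=2),cv2.resize(B,None,fx=3.5,fy=3.5,interpolation=2)]))
```

```text
[0.69102548 0.12251954 0.018     ]
[0.65196105 0.12096816 0.018     ]
[0.69227091 0.09863196 0.018     ]
[0.653217   0.09683638 0.018     ]
gaps [np.float64(0.023920024332907314), np.float64(0.039095221135251566)]
yaw 2.4533186059846677 linemid [0.67211861 0.10973901 0.018     ] origin [0.58519835 0.10601494 0.018     ] pin [0.49028542 0.10194842 0.018     ]
(290, 143) [0.69131205 0.14781076 0.018     ]
(505, 147) [0.69390871 0.07338571 0.018     ]
(287, 269) [0.64914331 0.14832078 0.018     ]
(510, 268) [0.65367638 0.06792241 0.018     ]
tips [0.66983091 0.12382905 0.153     ] [0.6713138  0.09854425 0.153     ] 0.025328243214672707 [0.08544604 0.00632491 0.00247356]
```

View pics/c2.png

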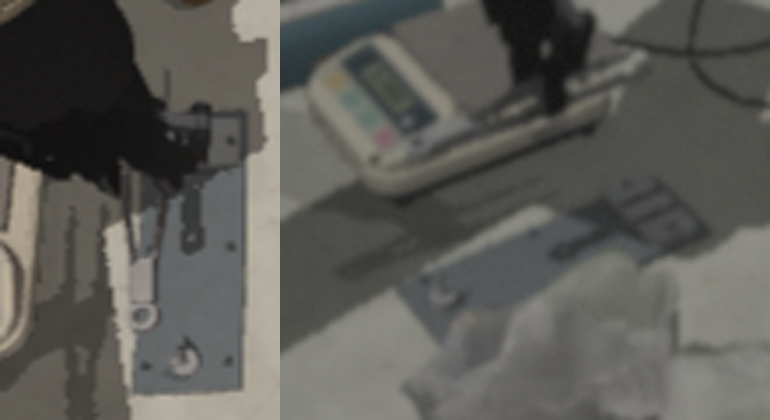

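The left (top) crop shows the eye at (144,317) and the collar with the pin at about (184,360). The scene crop shows the pin at about (443,293).

Run:
```python
from h import *
import pickle
s=pickle.load(open('w3.pkl','rb'));t=np.array(s['tcp_pos'])
g=lambda u,v,z:px2w('top',u/3.5+115,v/3.5+120,z)
e=g(144,317,.1605); print('eye',e,e-t)
print('collar',g(185,361,.018)); print('pintop',g(186,343,.041))
for p,c in (('pin foot w',[.4903,.1019,.018]),('pin top w',[.4903,.1019,.041])): print(p,(np.array(w2px('top',c))-[115,120])*3.5)
c=[g(*p,.008) for p in((245,112),(240,390),(134,392))]; print(c)
M=rot(s['eef_rot']); print('eye tool',M.T@(e-t))
```

```text
eye [0.48709133 0.09055253 0.1605    ] [-0.09803499 -0.01430921  0.00997356]
collar [0.49017314 0.09904972 0.018     ]
pintop [0.49871337 0.09327094 0.041     ]
pin foot w [181.28953741 360.85711694]
pin top w [173.63090839 354.00541174]
[array([0.70292778, 0.06760961, 0.008     ]), array([0.46943364, 0.05771574, 0.008     ]), array([0.46830666, 0.13905442, 0.008     ])]
eye tool [-0.09864942  0.00920159 -0.00993516]
```

Run:
```python
from h import *
B=np.load('pics/s1.npy')[75:130,165:265]; A=np.load('pics/t2.npy')[165:228,140:175]
b=cv2.resize(B,None,fx=7.5,fy=7.5,interpolation=2)
cv2.imwrite('pics/c3.png',b)
```

```text
(no output)
```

View pics/c3.png

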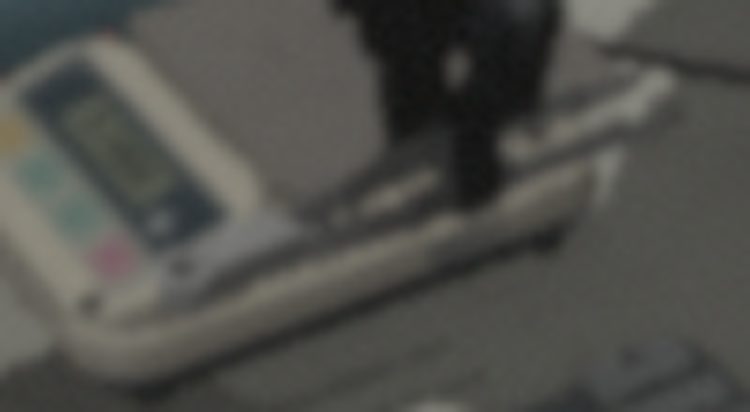

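The scene zoom shows the eye's hole at (182,267), which is raw pixel (189.3,110.6). I will triangulate it with the top view.

Run:
```python
from h import *
import pickle
from scipy.optimize import least_squares
s=pickle.load(open('w3.pkl','rb'));t=np.array(s['tcp_pos']);M=rot(s['eef_rot'])
def tri(a,b):
    r=least_squares(lambda P:np.r_[np.array(w2px('top',P))-a,np.array(w2px('scene',P))-b],[.5,.1,.1]); return r.x,r.cost
e,c=tri((144/3.5+115,317/3.5+120),(189.3,110.6)); print('eye',e,c,M.T@(e-t))
p,c=tri((184.5/3.5+115,361/3.5+120),((443-280)/3.5+150,297/3.5+70)); print('collar',p,c)
for P in ([.4903,.1019,.018],[.4903,.1019,.041]): q=np.array(w2px('scene',P)); print('scene px pin',q,(q-[150,70])*3.5+[280,0])
```

```text
eye [0.48735254 0.08984484 0.16263097] 0.13073367383877127 [-0.09842611  0.00992203 -0.01206616]
collar [0.49100521 0.10043144 0.01422006] 0.00017181713769231585
scene px pin [195.90757032 153.54601269] [440.67649611 292.4110444 ]
scene px pin [194.74532144 146.84854932] [436.60862503 268.96992263]
```

jog_arm:
  targets:
    - {"tx": 0.0015, "ty": 0.003, "tz": -0.02, "ax": 0, "ay": 0, "az": -1, "grip": 0.33}
    - {"tx": 0.0015, "ty": 0.003, "tz": -0.045, "ax": 0, "ay": 0, "az": -2, "grip": 0.33}
    - {"tx": 0.0015, "ty": 0.003, "tz": -0.065, "ax": 0, "ay": 0, "az": -2.7, "grip": 0.33}
    - {"tx": 0.0015, "ty": 0.003, "tz": -0.08, "ax": 0, "ay": 0, "az": -2.7, "grip": 0.33}
    - {"tx": 0.0015, "ty": 0.003, "tz": -0.086, "ax": 0, "ay": 0, "az": -2.7, "grip": 0.33}

```text
clock: 6.13
tcp_pos: [0.5844, 0.1036, 0.0627]
eef_rot: [0.001, 1.0, 0.0, -0.002]
wrist_force: [-0.6, 0.1, -1.3]
finger_gap: 0.0285
grasp_force: 10.6
```

jog_arm:
  targets:
    - {"tx": 0, "ty": 0, "tz": 0, "ax": 0, "ay": 0, "az": 0, "grip": 0.33}
    - {"tx": 0, "ty": 0, "tz": 0, "ax": 0, "ay": 0, "az": 0, "grip": 0.33}
    - {"tx": 0, "ty": 0, "tz": 0, "ax": 0, "ay": 0, "az": 0, "grip": 0.33}
    - {"tx": 0, "ty": 0, "tz": 0, "ax": 0, "ay": 0, "az": 0, "grip": 0.33}
    - {"tx": 0, "ty": 0, "tz": 0, "ax": 0, "ay": 0, "az": 0, "grip": 0.33}

```text
clock: 6.55
tcp_pos: [0.5867, 0.1059, 0.066]
eef_rot: [-0.0, 1.0, 0.001, 0.001]
wrist_force: [-0.6, -0.4, -0.8]
finger_gap: 0.028
grasp_force: 10.7
```

Run:
```python
from h import *
import pickle
s=manip.state(); print(s['tcp_pos'],s['eef_rot'],s['finger_gap']); pickle.dump(s,open('w4.pkl','wb'))
snap('wrist','w4'); snap('scene','s4'); snap('top','t4')
def st(names):
    acc=[np.load(n).astype(float) for n in names]; return np.mean(acc,0).astype(np.uint8)
W=np.load('pics/w4.npy')[40:180,170:350]; S=np.load('pics/s4.npy')[110:170,155:225]; T=np.load('pics/t4.npy')[170:235,140:190]
r=lambda i,k:cv2.resize(i,None,fx=k,fy=k,interpolation=2)
w=r(W,2.2); a=r(S,5.6); b=r(T,5.6)   # 396x308, 392x336, 280x364
z=np.zeros((590,800,3),np.uint8); w=r(W,400/180); z[:w.shape[0],:400]=w; z[:336,404:404+392]=a; z[315:315+275,:]=z[315:315+275,:]
bb=r(np.load('pics/t4.npy')[188:232,140:190],6); z[320:320+264,0:300]=bb
cv2.imwrite('pics/c4.png',z)
```

```text
[0.58673033 0.10586413 0.06598222] [-4.07702934e-04  9.99998755e-01  1.29240260e-03  8.07855551e-04] 0.028032920177558558
```

View pics/c4.png

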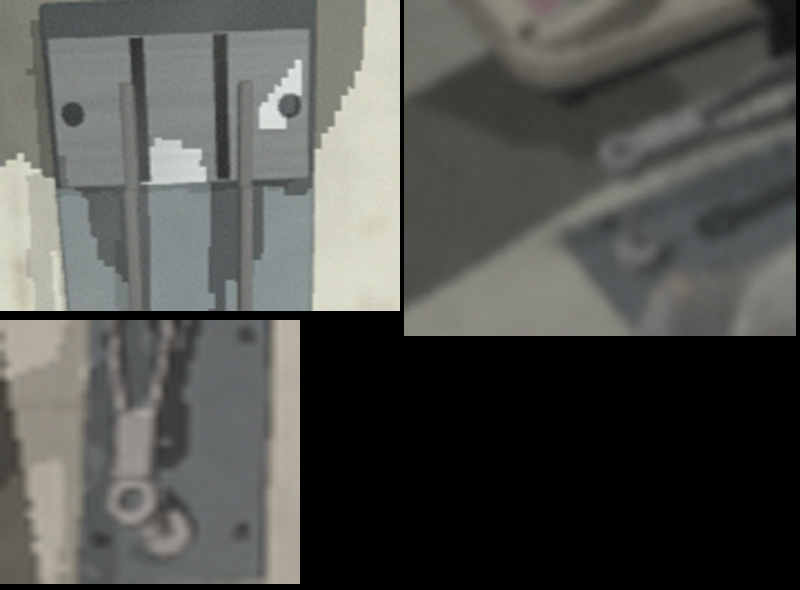

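Composite: top-left is the wrist view, with tips at (127,84) and (245,82) and lines from (136,38) to (142,182) and from (220,36) to (222,180). Bottom-left is the top view, with the eye at (131,500) and the collar at (167,531). At right is the scene view, with the eye at (619,153) and the collar at about (638,250).

Run:
```python
from h import *
import pickle
from scipy.optimize import least_squares
s=pickle.load(open('w4.pkl','rb'));t=np.array(s['tcp_pos']);M=rot(s['eef_rot'])
k=400/180
f=lambda u,v,z:px2w('wrist',u/k+170,v/k+40,z,s)
L=[f(136,38,.018),f(142,182,.018),f(220,36,.018),f(222,180,.018)];d=L[0]+L[2]-L[1]-L[3];a=np.arctan2(d[1],d[0]);m=sum(L)/4
print('lines gap',np.linalg.norm(L[0]-L[2]),'yaw',np.degrees(a),'mid',m,'pin',m-.182*np.array([np.cos(a),np.sin(a),0]))
l=f(127,84,.07);r=f(245,82,.07);print('tips',l,r,np.linalg.norm(l-r),(l+r)/2)
tp=lambda u,v:(140+u/6,188+(v-320)/6); sc=lambda u,v:(155+(u-404)/5.6,110+v/5.6)
def tri(A,B):
    r=least_squares(lambda P:np.r_[np.array(w2px('top',P))-A,np.array(w2px('scene',P))-B],[.5,.1,.1]); return r.x,r.cost
print('eye tri',*tri(tp(131,500),sc(619,153))); print('collar tri',*tri(tp(167,531),sc(638,250)))
for z in(.066,.076): print('eye top',z,px2w('top',*tp(131,500),z))
print('collar top',px2w('top',*tp(167,531),.018))
for z in(.066,.076): print('eye scene',px2w('scene',*sc(619,153),z))
print('collar scene',px2w('scene',*sc(638,250),.018))
```

```text
lines gap 0.02415580482216375 yaw 1.5073033344804905 mid [0.67195989 0.110459   0.018     ] pin [0.49002287 0.1056716  0.018     ]
tips [0.67221507 0.12061251 0.07      ] [0.6726764 0.0954815 0.07     ] 0.025135238519559004 [0.67244574 0.10804701 0.07      ]
eye tri [0.49080774 0.10077496 0.07317492] 0.002047622739419786
collar tri [0.49110079 0.09981355 0.01520475] 0.01635538933321936
eye top 0.066 [0.49268035 0.10278775 0.066     ]
eye top 0.076 [0.49023279 0.09996899 0.076     ]
collar top [0.49010817 0.09910873 0.018     ]
eye scene [0.49353908 0.10908589 0.066     ]
eye scene [0.4895683  0.09749044 0.076     ]
collar scene [0.49041154 0.09683854 0.018     ]
```

jog_arm:
  targets:
    - {"tx": -0.0005, "ty": 0.001, "tz": -0.003, "ax": 0, "ay": 0, "az": 1, "grip": 0.33}
    - {"tx": -0.0005, "ty": 0.001, "tz": -0.01, "ax": 0, "ay": 0, "az": 1, "grip": 0.33}
    - {"tx": -0.0005, "ty": 0.001, "tz": -0.015, "ax": 0, "ay": 0, "az": 1, "grip": 0.33}
    - {"tx": -0.0005, "ty": 0.001, "tz": -0.018, "ax": 0, "ay": 0, "az": 1, "grip": 0.33}
    - {"tx": -0.0005, "ty": 0.001, "tz": -0.018, "ax": 0, "ay": 0, "az": 1, "grip": 0.33}

```text
clock: 7.12
tcp_pos: [0.585, 0.1064, 0.0456]
eef_rot: [0.0, 1.0, 0.01, -0.001]
wrist_force: [-0.1, -0.3, -0.4]
finger_gap: 0.0281
grasp_force: 10.6
```

jog_arm:
  targets:
    - {"tx": 0, "ty": 0, "tz": -0.002, "ax": 0, "ay": 0, "az": 0, "grip": 0.33}
    - {"tx": 0, "ty": 0, "tz": -0.004, "ax": 0, "ay": 0, "az": 0, "grip": 0.33}
    - {"tx": 0, "ty": 0, "tz": -0.006, "ax": 0, "ay": 0, "az": 0, "grip": 0.33}
    - {"tx": 0, "ty": 0, "tz": -0.008, "ax": 0, "ay": 0, "az": 0, "grip": 0.33}
    - {"tx": 0, "ty": 0, "tz": -0.01, "ax": 0, "ay": 0, "az": 0, "grip": 0.33}

```text
clock: 7.53
tcp_pos: [0.5857, 0.1067, 0.0368]
eef_rot: [-0.0, 1.0, 0.01, 0.0]
wrist_force: [-0.7, -0.0, -0.8]
finger_gap: 0.0285
grasp_force: 10.6
```

jog_arm:
  targets:
    - {"tx": 0, "ty": 0, "tz": -0.002, "ax": 0, "ay": 0, "az": 0, "grip": 0.33}
    - {"tx": 0, "ty": 0, "tz": -0.005, "ax": 0, "ay": 0, "az": 0, "grip": 0.33}
    - {"tx": 0, "ty": 0, "tz": -0.008, "ax": 0, "ay": 0, "az": 0, "grip": 0.33}
    - {"tx": 0, "ty": 0, "tz": -0.01, "ax": 0, "ay": 0, "az": 0, "grip": 0.33}
    - {"tx": 0, "ty": 0, "tz": -0.01, "ax": 0, "ay": 0, "az": 0, "grip": 0.33}

```text
clock: 7.95
tcp_pos: [0.5854, 0.1065, 0.0263]
eef_rot: [0.0, 1.0, 0.01, -0.0]
wrist_force: [0.3, 0.8, -2.0]
finger_gap: 0.0284
grasp_force: 10.6
```

Run:
```python
from h import *
import pickle
s=manip.state(); print(s['tcp_pos'],s['eef_rot'],s['finger_gap'],s['wrist_force']); pickle.dump(s,open('w5.pkl','wb'))
snap('wrist','w5'); snap('scene','s5'); snap('top','t5')
r=lambda i,k:cv2.resize(i,None,fx=k,fy=k,interpolation=2)
z=np.zeros((600,800,3),np.uint8)
z[:336,:432]=r(np.load('pics/w5.npy')[50:162,190:334],3)
z[:280,440:790]=r(np.load('pics/s5.npy')[130:170,165:215],7)
z[340:592,0:280]=r(np.load('pics/t5.npy')[192:228,145:185],7)
z[340:590,300:800]=r(np.load('pics/s5.npy')[90:165,165:315],500/150)
cv2.imwrite('pics/c5.png',z)
```

```text
[0.58538063 0.10652471 0.02628859] [ 1.71364432e-04  9.99949906e-01  1.00002016e-02 -3.89244860e-04] 0.02835824246044183 [ 0.28393293  0.76411031 -2.03429676]
```

View pics/c5.png

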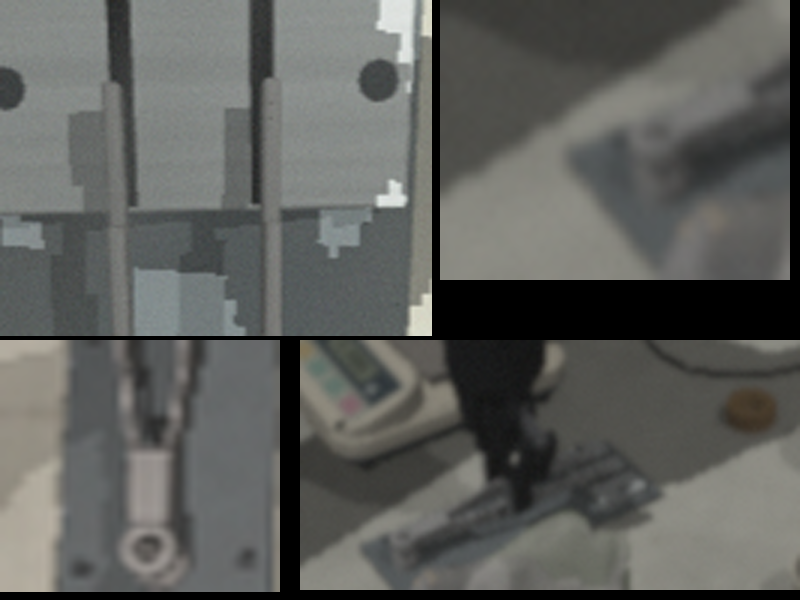

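The top view shows the pin point inside the eye's hole at (149,548). The wrist view has the tips at (112,84) and (271,80) and the lines at (120,84) and (262,82). The sideways error is about 0.2 mm and the gap about 25 mm, so I seat the tweezers and squeeze slightly.

jog_arm:
  targets:
    - {"tx": 0, "ty": 0, "tz": -0.001, "ax": 0, "ay": 0, "az": 0, "grip": 0.33}
    - {"tx": 0, "ty": 0, "tz": -0.002, "ax": 0, "ay": 0, "az": 0, "grip": 0.33}
    - {"tx": 0, "ty": 0, "tz": -0.003, "ax": 0, "ay": 0, "az": 0, "grip": 0.325}
    - {"tx": 0, "ty": 0, "tz": -0.004, "ax": 0, "ay": 0, "az": 0, "grip": 0.325}
    - {"tx": 0, "ty": 0, "tz": -0.005, "ax": 0, "ay": 0, "az": 0, "grip": 0.325}

```text
clock: 8.52
tcp_pos: [0.5857, 0.1067, 0.0218]
eef_rot: [0.0, 1.0, 0.01, 0.0]
wrist_force: [-0.4, -0.4, -0.8]
finger_gap: 0.0282
grasp_force: 11.0
```

jog_arm:
  targets:
    - {"tx": 0, "ty": 0, "tz": 0, "ax": 0, "ay": 0, "az": 0, "grip": 0.325}
    - {"tx": 0, "ty": 0, "tz": 0, "ax": 0, "ay": 0, "az": 0, "grip": 0.325}
    - {"tx": 0, "ty": 0, "tz": 0, "ax": 0, "ay": 0, "az": 0, "grip": 0.325}
    - {"tx": 0, "ty": 0, "tz": 0, "ax": 0, "ay": 0, "az": 0, "grip": 0.325}
    - {"tx": 0, "ty": 0, "tz": 0, "ax": 0, "ay": 0, "az": 0, "grip": 0.325}

```text
clock: 8.93
tcp_pos: [0.5857, 0.1067, 0.0219]
eef_rot: [0.0, 1.0, 0.01, 0.0]
wrist_force: [-0.5, -0.4, -0.3]
finger_gap: 0.028
grasp_force: 11.0
```

jog_arm:
  targets:
    - {"tx": 0, "ty": 0, "tz": -0.0005, "ax": 0, "ay": 0, "az": 0, "grip": 0.325}
    - {"tx": 0, "ty": 0, "tz": -0.001, "ax": 0, "ay": 0, "az": 0, "grip": 0.325}
    - {"tx": 0, "ty": 0, "tz": -0.0015, "ax": 0, "ay": 0, "az": 0, "grip": 0.325}
    - {"tx": 0, "ty": 0, "tz": -0.0015, "ax": 0, "ay": 0, "az": 0, "grip": 0.325}
    - {"tx": 0, "ty": 0, "tz": -0.0015, "ax": 0, "ay": 0, "az": 0, "grip": 0.325}

```text
clock: 9.35
tcp_pos: [0.5857, 0.1066, 0.0203]
eef_rot: [0.0, 1.0, 0.01, -0.0]
wrist_force: [0.4, -0.6, -0.3]
finger_gap: 0.0281
grasp_force: 11.0
```

jog_arm:
  targets:
    - {"tx": 0, "ty": 0, "tz": -0.0005, "ax": 0, "ay": 0, "az": 0, "grip": 0.325}
    - {"tx": 0, "ty": 0, "tz": -0.001, "ax": 0, "ay": 0, "az": 0, "grip": 0.325}
    - {"tx": 0, "ty": 0, "tz": -0.001, "ax": 0, "ay": 0, "az": 0, "grip": 0.325}
    - {"tx": 0, "ty": 0, "tz": -0.001, "ax": 0, "ay": 0, "az": 0, "grip": 0.325}
    - {"tx": 0, "ty": 0, "tz": -0.001, "ax": 0, "ay": 0, "az": 0, "grip": 0.325}

```text
clock: 9.77
tcp_pos: [0.5858, 0.1067, 0.02]
eef_rot: [-0.0, 1.0, 0.01, 0.0]
wrist_force: [-2.1, 0.4, 4.9]
finger_gap: 0.0283
grasp_force: 11.5
```

Contact is reached. I press slightly more so both ends are seated, then check with a last look.

jog_arm:
  targets:
    - {"tx": 0, "ty": 0, "tz": -0.0003, "ax": 0, "ay": 0, "az": 0, "grip": 0.325}
    - {"tx": 0, "ty": 0, "tz": -0.0007, "ax": 0, "ay": 0, "az": 0, "grip": 0.325}
    - {"tx": 0, "ty": 0, "tz": -0.0007, "ax": 0, "ay": 0, "az": 0, "grip": 0.325}
    - {"tx": 0, "ty": 0, "tz": -0.0007, "ax": 0, "ay": 0, "az": 0, "grip": 0.325}
    - {"tx": 0, "ty": 0, "tz": -0.0007, "ax": 0, "ay": 0, "az": 0, "grip": 0.325}

```text
clock: 10.18
tcp_pos: [0.5859, 0.1067, 0.0199]
eef_rot: [-0.0, 1.0, 0.01, 0.0]
wrist_force: [-3.6, 0.4, 10.1]
finger_gap: 0.0278
grasp_force: 11.6
```

Run:
```python
from h import *
import pickle
for _ in range(3): s=manip.state()
print(s['tcp_pos'],s['eef_rot'],s['finger_gap'],s['wrist_force'],s['wrist_torque'],s['grasp_force']); pickle.dump(s,open('w6.pkl','wb'))
snap('wrist','w6'); snap('scene','s6'); snap('top','t6'); print(manip.state()['finger_gap'])
r=lambda i,k:cv2.resize(i,None,fx=k,fy=k,interpolation=2)
z=np.zeros((600,800,3),np.uint8)
z[:336,:432]=r(np.load('pics/w6.npy')[50:162,190:334],3)
z[:280,440:790]=r(np.load('pics/s6.npy')[130:170,165:215],7)
z[340:592,0:280]=r(np.load('pics/t6.npy')[192:228,145:185],7)
z[340:590,300:800]=r(np.load('pics/s6.npy')[100:150,210:310],5)
cv2.imwrite('pics/c6.png',z)
```

```text
[0.58594509 0.10669226 0.01990257] [-2.81258400e-06  9.99945750e-01  1.04076239e-02  4.23311909e-04] 0.027802317879829903 [-3.60361708  0.37734835 10.06111535] [-0.11575738  1.35909781  0.16145138] 11.590425074100494
0.028548251853601173
```

View pics/c6.png

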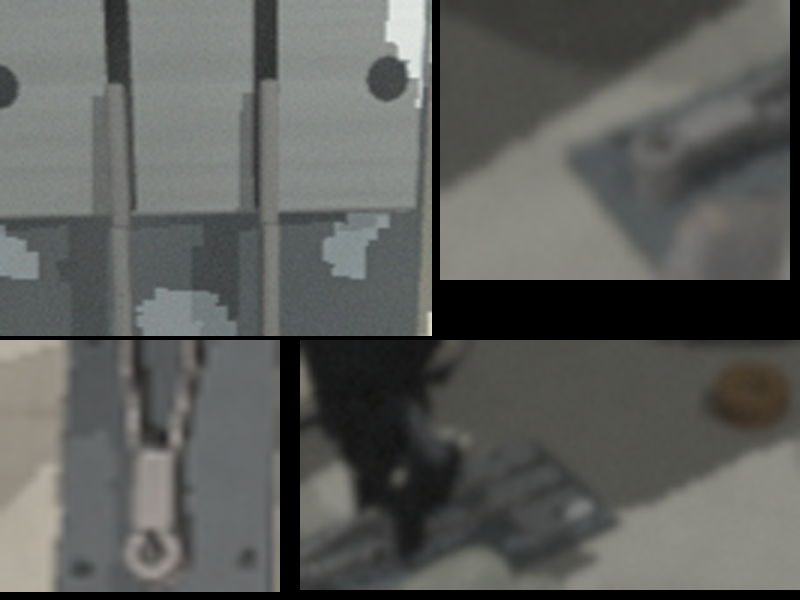

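The wrist view has the tips at (115,84) and (269,82) over the lines at (117,80) and (266,80), which gives a gap of about 23.8 mm once corrected for height. The top view shows the eye around the pin at (152,552). The wrist moment says most of the load is on the collar, so I pitch slightly to share it with the tips.

jog_arm:
  targets:
    - {"tx": 0, "ty": 0, "tz": 0, "ax": 0, "ay": 0.2, "az": 0, "grip": 0.325}
    - {"tx": 0, "ty": 0, "tz": 0, "ax": 0, "ay": 0.5, "az": 0, "grip": 0.325}
    - {"tx": 0, "ty": 0, "tz": 0, "ax": 0, "ay": 0.5, "az": 0, "grip": 0.325}
    - {"tx": 0, "ty": 0, "tz": 0, "ax": 0, "ay": 0.5, "az": 0, "grip": 0.325}
    - {"tx": 0, "ty": 0, "tz": 0, "ax": 0, "ay": 0.5, "az": 0, "grip": 0.325}

```text
clock: 10.75
tcp_pos: [0.5859, 0.1068, 0.0199]
eef_rot: [-0.0, 1.0, 0.01, -0.004]
wrist_force: [-4.8, 0.2, 9.4]
finger_gap: 0.0279
grasp_force: 11.0
```

Run:
```python
from h import *
s=manip.state(); print(s['tcp_pos'],s['eef_rot'],s['finger_gap'],s['wrist_force'],s['wrist_torque'])
```

```text
[0.58593735 0.10675221 0.01987021] [-8.27347962e-05  9.99938358e-01  1.03748010e-02 -3.95422639e-03] 0.027901403819934213 [-4.83468426  0.18619996  9.43227223] [-0.07454603  1.30923186  0.13040225]
```

jog_arm:
  targets:
    - {"tx": -0.0003, "ty": 0, "tz": 0.0003, "ax": 0, "ay": 0, "az": 0, "grip": 0.325}
    - {"tx": -0.0003, "ty": 0, "tz": 0.0003, "ax": 0, "ay": 0, "az": 0, "grip": 0.325}
    - {"tx": -0.0003, "ty": 0, "tz": 0.0003, "ax": 0, "ay": 0, "az": 0, "grip": 0.325}
    - {"tx": -0.0003, "ty": 0, "tz": 0.0003, "ax": 0, "ay": 0, "az": 0, "grip": 0.325}
    - {"tx": -0.0003, "ty": 0, "tz": 0.0003, "ax": 0, "ay": 0, "az": 0, "grip": 0.325}

```text
clock: 11.17
tcp_pos: [0.5859, 0.1068, 0.0199]
eef_rot: [-0.0, 1.0, 0.01, -0.004]
wrist_force: [-2.2, -0.4, 7.2]
finger_gap: 0.0282
grasp_force: 11.4
```

Run:
```python
from h import *
s=manip.state(); print(s['tcp_pos'],s['eef_rot'],s['finger_gap'],s['wrist_force'],s['wrist_torque'],s['qd'])
a=np.load('pics/w6.npy').astype(float); b=manip.camera('wrist')[:,:,::-1].astype(float)
# shift of tips relative to before, in px (tool frame image): left and right tip patches
for x0 in(222,272):
    t=a[74:94,x0:x0+14].astype(np.uint8); r=cv2.matchTemplate(b[66:102,x0-8:x0+22].astype(np.uint8),t,cv2.TM_CCOEFF_NORMED); print(cv2.minMaxLoc(r)[1::2])
print(manip.state()['finger_gap'],manip.state()['clock'])
```

```text
[0.58589605 0.10677838 0.01990924] [-1.33064177e-04  9.99939569e-01  1.03194130e-02 -3.78830409e-03] 0.028186674599596756 [-2.15647403 -0.35305809  7.24306002] [-0.08489428  0.70280274  0.0696855 ] [-0.00020468  0.00143842 -0.0009402   0.00066039  0.00035261  0.00036028]
(0.968643069267273, (8, 8))
(0.9487830400466919, (8, 8))
0.027958030622640653 11.2167
```

```bash
python3 -c "
from workcell import manip
print(manip.job_done())"
```

```text
the job is handed in; nothing more can be done
None
```

The job is handed in: the tweezers' eye is over the gauge pin and they are pressed down on the gauge with about 7 N, both tips on their lines (gap about 24 mm by the wrist camera), and the arm is still gripping. I never moved the arm near the cup, glue bottle or weight, but took no final picture of them.

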